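# Fit the reference probe into the hidden well of a dry-block heater

## Robot

A 7-joint arm with a two-finger parallel gripper is mounted at the origin on a cart in front of the work surface, level with it; the furniture and walls round the work are solid. World frame = base frame: x ahead of the robot, y to its left, z up, the work surface at z = 0. Lengths are in m, angles in rad, forces in N, time in s.
With the tool pointing down it reaches from about 0.4 to 0.85 m from the base axis. Payload 10.4 kg.
Tool frame: the origin (TCP) lies midway between the tips of the shut fingers; the grasp point (between the pads) lies 19 mm behind it; z points along the fingers, x is the direction in which the jaws open and shut, and the axes are right-handed (so a half turn about z gives the same grasp; the last joint's range is limited). The gripper opens to 85 mm and grips with 20 to 120 N. Pads are 22 mm wide; open, the fingers measure 114 mm over their backs; the gripper's body (76 mm by 85 mm) begins 54 mm behind the grasp point. The pads swing forward as they close: fully open they stand 13 mm farther back than shut.
Start: joints at [-1.279, 0.332, -0.065, 1.46, 0.022, 1.35, -0.088], TCP at [0.194, 0.594, 0.231] pointing down, gripper open.
Joint ranges: [-2.6, 2.6], [-0.5, 2.12], [-1.47, 1.34], [0.16, 2.42], [-1.27, 4.41], [0.06, 2.06], [-2.6, 2.6]. Speed limits (rad/s): [2.22, 2.22, 2.79, 2.79, 3.14, 3.14, 3.14].

## Interface

Orientations are given as a unit quaternion [x, y, z, w].
In Python, from workcell import monitor, eyes, ticket, models gives the robot as it stands.
- The arm moves only by the tool servo_tool, never from a script. Its argument "motion" is a list of rows, each a list of 7 numbers: the opening, from 0 (shut) to 1 (fully open), then the shift along the tool's x, y, z in m, then the turn, a rotation vector about the tool's x, y, z in degrees. In form: [[fingers, tx, ty, tz, rx, ry, rz], ...]. A call has 1 to 20 rows; each row is the pose to reach, as a shift and turn from the pose commanded when the call began, along the tool's axes at that moment; what a row does not reach only later rows make up. A row lasts 1/8 s, in which the tool goes at most 62.5 mm and 10.7 degrees, less where a joint would pass 70% of its speed; a pose out of reach is approached as far as the arm can. A call with a gripper value outside its range is refused whole. The fingers move at their own pace and stop on an object; "grip_force" is the grip in N (left out, the last holds). Time passes only in rows, so rows that repeat a pose let the fingers close. It gives the time, the measured TCP pose, the force and the opening at its end, in the units of the state.
- monitor.get_obs(): the state, without advancing time (a new reading comes with each control period).
- eyes.camera(name): name is "scene" or "top" or "wrist"; returns (picture, depth): 480x640x3 uint8, blue, green, red; 480x640 float32, m along the optical axis (not along the pixel's ray), 0 where there is no reading.
- eyes.camera_info(name): a dict with "intrinsics" (3x3 intrinsics, pixels), "extrinsics" (4x4, takes a point from world to camera coordinates); the wrist camera has in their place "tool_from_camera" (4x4, takes a point from camera to tool coordinates, whose origin is the TCP and whose axes are the tool frame's). Camera axes: x right, y down, z forward; pixel columns grow to the right and rows downward; lengths in m; the calibration is good to about 2 mm. The wrist camera is an equidistant fisheye: a pixel r from the principal point sees the ray r / f radians off the axis. A picture is of the moment at which its call begins: read the wrist's pose just before it. camera_info takes no time and is no camera call.
- ticket.hand_in(): hands the job in, once; it reports no verdict.
Trained networks look in the newest picture that a camera, given by its name, has taken for a name from the list of things; names that differ only in an ending like _2 or _b are one class to them, and where a whole thing is asked for, a point or a joint stands for the part that bears it (a point fixed in the world has none). Each returns a list of dicts, best first, with "confidence" (0 to 1); they miss things now and then, are a little off and sometimes report something else, mostly with a low value. They report only what shows in the picture. A call takes as long as a camera call. They do not tell look-alikes from the thing itself.
- models.boxes_of(camera, thing): "point" ([x, y, z] in m, in the coordinates of the camera as it stood for that picture, good to about 4 mm: the middle of the surface that is visible of it).
The state is a dict: "clock": time; "joint_pos": joint angles; "joint_velocities": joint speeds; "tau": joint torques, N m; "position": TCP position; "ee_rot": TCP orientation; "ft_force": force on the tool from outside, world axes, zero at the start; "torque": the same for the moment, N m; "grip_width": opening from 0.0 (shut) to 1.0 (fully open).
Only numpy, scipy, OpenCV 4.12 (cv2) and the standard library are available. Lean on these libraries where they do the work, as an engineer would, in place of code of your own. Each camera call takes 0.05 s, during which the arm holds its last target. There are 200 camera calls.

## Task

Take the square-headed long probe out of its rack and put it into the dry-block heater through the slot in the cover. The well is somewhere in the metal block under the slot and cannot be seen, so rest the tip lightly on the block and slide it along the slot until it drops in, then lower it gently, never forcing or dropping it, until its collar sits flush on the cover, and let go. Leave the other things where they are.

Things in the scene. Friction and masses are not known exactly. Their poses are not given: they have to be found in the camera images.
- probe_head (a point): Centre of the grip head of the reference probe (the long one of two in the rack, about 120 g): white square head 24 x 24 mm, 52 mm tall, on a sprung rubber collar 28 mm across that gives up to 4 mm (2.5 N per mm). The point is 31 mm above the collar's underside and 101 mm above the tip. z points from the tip up to the head, x and y are square to the head's flat sides. It hangs upright in a rack hole by its collar.
- probe_tip (a point): Lower end of the reference probe's stem, on its axis; same axes as the head. The stem is straight steel, 8 mm thick, 70 mm long below the collar, with a rounded tip.
- probe: The reference probe as a whole; origin at the lower end of the stem.
- probe_rack: White rack that stands fast: two plates 60 x 150 mm on four steel posts, the upper plate's top at 85 mm. Origin at the centre of its underside; its long side runs along y, and its two holes (10 mm) lie on its y axis at 40 mm either side. One holds the long probe, the other the short one.
- block_heater: Dry-block heater that stands fast: white housing 210 (x) x 150 (y) mm, control panel on its -x side, flat aluminium cover with its top at 92 mm. Origin at the centre of its underside, z up. In the block under the slot is one well, a round bore 11 mm wide, deep enough for the whole stem. Its mouth is shut by a flush metal dust plug on a weak spring (under 1 N) that sinks under the probe.
- slot_middle (a point): Middle of the slot, level with the cover's top; x along the slot, z up. Slot 80 mm long, 10 mm wide, 4 mm chamfer at the top; it goes through the 14 mm cover to the flat top of a rigid dark metal block. The well lies on the slot's centre line, anywhere from x = -28 to +28 mm, elsewhere each time (the block is clamped at any place along the slot).
- short_probe: Short probe, not wanted: round white head 24 mm across and 34 mm tall on a 28 mm collar, steel stem 8 mm thick and only 35 mm long. Hangs in the other rack hole. Origin at the stem's lower end.
- vial_a: Glass sample vial with a screw cap, 27 mm across and 55 mm tall, standing before the rack. Origin at its underside.
- vial_b: Another glass sample vial with a screw cap, 27 mm across and 55 mm tall, standing before the rack. Origin at its underside.
- timer: Small flat timer, 58 x 64 x 18 mm. Origin at its underside.
- beaker: Small clear beaker, 45 x 52 x 56 mm. Origin at its underside.
- petri_dish: Petri dish, 91 mm across and 16 mm tall. Origin at its underside.
There are look-alikes about, which are no part of the job. What is shaped like the probe but orange is not meant.

How it is judged:
By the outcome, as a careful person would: the job done as asked, in the order asked, and still so for the second after the job is handed in, with the robot touching nothing.
It also fails if it takes over 64 s, if anything falls off the work surface, if the arm or the gripper's body presses on something with over 40 N, if the wrist force passes 120 N, or if a joint passes its speed limit or range.

## Working session

There is one attempt and no reset: what is moved stays moved. The work goes in short steps, Python scripts to look and compute and a tool call to move; the robot and the scene stay as the last step left them, time stands still between calls to the robot, and variables do not carry over. Pictures are saved under pics/ and viewed, about 8 in all and at most 12, crops included, and the job is handed in when it is done.

Besides the shell and the picture viewer there is one more tool, called by a JSON object that holds its "name" and its "arguments", one argument or row to a line. servo_tool: Moves the arm, as the interface text tells. Its arguments: {"type":"object","properties":{"motion":{"type":"array"},"grip_force":{"type":"number"}},"required":["motion"]}

```bash
mkdir -p pics
cat > h.py <<'E'
import numpy as np, cv2
from workcell import monitor, eyes, ticket, models
from scipy.spatial.transform import Rotation as R
def toW(cam,p):
    E=np.array(eyes.camera_info(cam)["extrinsics"]); return (np.linalg.inv(E)@np.r_[p,1])[:3]
def T():
    o=monitor.get_obs(); M=np.eye(4); M[:3,:3]=R.from_quat(o["ee_rot"]).as_matrix(); M[:3,3]=o["position"]; return M
def cloud(cam,depth):
    i=eyes.camera_info(cam); K=np.array(i["intrinsics"]); v,u=np.indices(depth.shape)
    P=np.stack([(u-K[0,2])/K[0,0]*depth,(v-K[1,2])/K[1,1]*depth,depth,np.ones_like(depth)],-1)
    return (P@np.linalg.inv(np.array(i["extrinsics"])).T)[...,:3]
E
python3 - <<'E'
from h import *
o=monitor.get_obs(); print({k:np.round(v,3) for k,v in o.items()})
for c in ["scene","top"]:
    p,d=eyes.camera(c); np.savez(f"pics/{c}.npz",p=p,d=d); cv2.imwrite(f"pics/{c}0.png",p)
    for t in ["probe_head","probe_rack","block_heater","slot_middle","short_probe"]:
        for r in models.boxes_of(c,t)[:4]: print(c,t,round(r["confidence"],2),np.round(toW(c,r["point"]),3))
E
```

```text
{'clock': np.float64(0.0), 'joint_pos': array([-1.279,  0.333, -0.065,  1.461,  0.022,  1.35 , -0.088]), 'joint_velocities': array([-0.   , -0.   , -0.   ,  0.001,  0.   ,  0.001,  0.001]), 'tau': array([ 0.0000e+00, -6.2545e+01,  5.0000e-02, -3.9160e+01,  1.6000e-02,
        1.0000e-02,  0.0000e+00]), 'position': array([0.193, 0.594, 0.231]), 'ee_rot': array([ 0.809,  0.588, -0.001,  0.   ]), 'ft_force': array([-0.854,  0.609,  0.597]), 'torque': array([ 0.013, -0.062,  0.05 ]), 'grip_width': np.float64(1.004)}
scene probe_head 0.81 [0.368 0.212 0.102]
scene probe_head 0.67 [0.485 0.312 0.098]
scene probe_head 0.57 [0.483 0.22  0.117]
scene probe_rack 0.58 [0.472 0.171 0.068]
scene block_heater 0.74 [ 0.513 -0.217  0.094]
scene slot_middle 0.84 [ 0.513 -0.214  0.093]
scene short_probe 0.63 [0.475 0.145 0.11 ]
top probe_head 0.8 [0.376 0.219 0.124]
top probe_head 0.59 [0.495 0.313 0.127]
top probe_head 0.55 [0.491 0.224 0.145]
top probe_head 0.48 [0.648 0.087 0.014]
top probe_rack 0.63 [0.485 0.183 0.082]
top block_heater 0.56 [ 0.561 -0.195  0.094]
top block_heater 0.55 [0.482 0.184 0.082]
top slot_middle 0.97 [ 0.56  -0.201  0.092]
top short_probe 0.48 [0.481 0.145 0.121]
```

View pics/scene0.png

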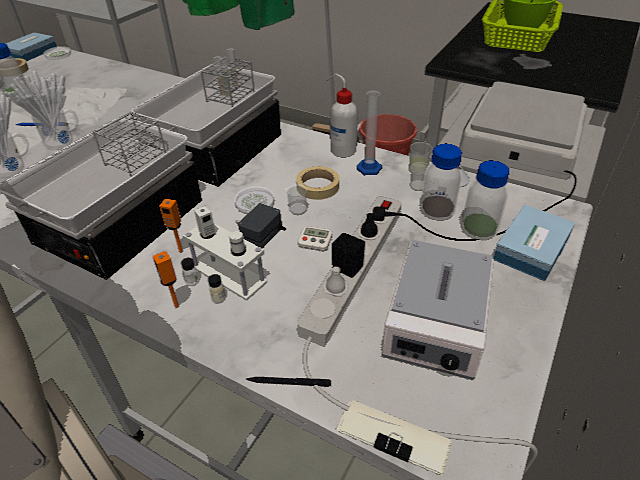

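View pics/top0.png

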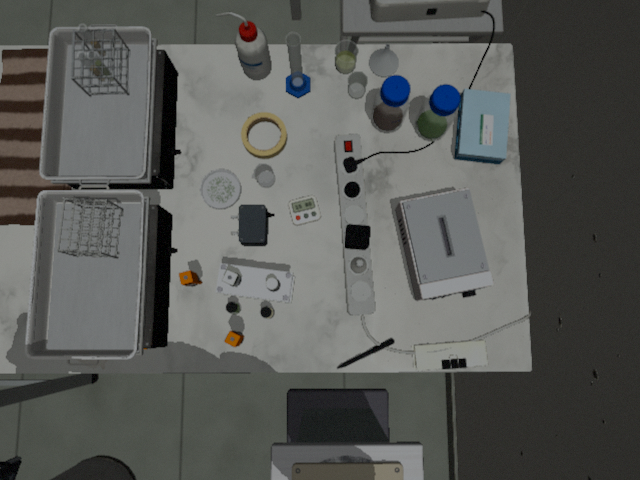

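The scene view shows the white square head at about (205,222) and the short round head beside it at (236,240). The two orange look-alikes are at (170,213) and (163,266), and the heater slot is at (445,280). In the top view the square head is at (232,276), the short head at (273,283), the slot at (447,236), and the vials stand just before the rack.

Run:
```python
from h import *
z=np.load("pics/top.npz"); p,d=z["p"],z["d"]; P=cloud("top",d); hsv=cv2.cvtColor(p,cv2.COLOR_BGR2HSV)
def rect(mask,name,off):
    q=P[mask]; 
    r=cv2.minAreaRect((q[:,:2]*1000).astype(np.float32)); print(name,len(q),"c",np.round(r[0],1),"size",np.round(r[1],1),"ang",round(r[2],1),"z",np.round(np.percentile(q[:,2],[5,50,95]),3))
X,Y,Z=P[...,0],P[...,1],P[...,2]
near=lambda x,y,r:(abs(X-x)<r)&(abs(Y-y)<r)
rect(near(.49,.224,.03)&(Z>.122),"head",0)
rect(near(.48,.145,.03)&(Z>.105),"short",0)
rect(near(.48,.183,.1)&(Z>.078)&(Z<.09),"rackplate",0)
rect((abs(X-.56)<.16)&(abs(Y+.2)<.16)&(abs(Z-.092)<.006),"heater",0)
g=p.max(2); v,u=np.indices(g.shape)
m=(abs(v-236)<30)&(abs(u-447)<16)&(g<90)
# slot by rays to z=.092
i=eyes.camera_info("top");K=np.array(i["intrinsics"]);E=np.linalg.inv(np.array(i["extrinsics"]))
dr=np.stack([(u[m]-K[0,2])/K[0,0],(v[m]-K[1,2])/K[1,1],np.ones(m.sum())],-1)@E[:3,:3].T
s=(.092-E[2,3])/dr[:,2]; q=E[:3,3]+dr*s[:,None]
print("slot",m.sum(),cv2.minAreaRect((q[:,:2]*1000).astype(np.float32)),q.mean(0),"bgnd",np.percentile(g[(abs(v-236)<30)&(abs(u-447)<16)],[5,20,50,80]))
for x in ("vial_a","timer","beaker"):
  for r in models.boxes_of("top",x)[:2]: print(x,round(r["confidence"],2),np.round(toW("top",r["point"]),3))
print(E[:3,3], monitor.get_obs()["clock"]); print(R.from_quat(monitor.get_obs()["ee_rot"]).as_matrix().round(3)); print(np.array(eyes.camera_info("wrist")["tool_from_camera"]).round(3),eyes.camera_info("wrist")["intrinsics"])
```

```text
head 171 c [492.  227.3] size [24.7 23.7] ang 66.1 z [0.131 0.14  0.143]
short 126 c [481.4 148.6] size [23.2 22.1] ang 45.0 z [0.114 0.121 0.125]
rackplate 1823 c [449.6 193.1] size [150.3 135.8] ang 82.4 z [0.08  0.083 0.087]
heater 6279 c [ 556.1 -162.7] size [203.3 236.3] ang 11.2 z [0.087 0.09  0.093]
slot 249 ((577.5236206054688, -202.43331909179688), (82.34180450439453, 14.209590911865234), 10.926084518432617) [ 0.57692844 -0.20214951  0.092     ] bgnd [ 60. 105. 118. 120.]
vial_a 0.7 [0.703 0.273 0.014]
vial_a 0.65 [0.426 0.162 0.051]
timer 0.64 [0.648 0.087 0.012]
beaker 0.72 [0.732 0.179 0.026]
[0.40248396 0.04725316 1.14030539] 0.75
[[ 0.31   0.951  0.   ]
 [ 0.951 -0.31   0.   ]
 [ 0.    -0.    -1.   ]]
[[ 1.     0.     0.001 -0.   ]
 [-0.     0.962  0.273 -0.069]
 [-0.001 -0.273  0.962 -0.143]
 [ 0.     0.     0.     1.   ]] [[371.64829954   0.         319.7169027 ]
 [  0.         371.64829954 241.12529434]
 [  0.           0.           1.        ]]
```

```bash
cat >> h.py <<'E'
def rows(targets):  # list of (x,y,z,az_deg of tool x) -> tool shifts & rotvec from the current (commanded~measured) pose
    M=T()
    for x,y,z,a in targets:
        a=np.radians(a); Rt=np.array([[np.cos(a),np.sin(a),0],[np.sin(a),-np.cos(a),0],[0,0,-1]])
        print((x,y,z,round(np.degrees(a),1)),np.round(M[:3,:3].T@(np.array([x,y,z])-M[:3,3]),4),np.round(np.degrees(R.from_matrix(M[:3,:3].T@Rt).as_rotvec()),2))
E
python3 - <<'E'
from h import *
z=np.load("pics/top.npz"); P=cloud("top",z["d"]);X,Y,Z=P[...,0],P[...,1],P[...,2]
for x in np.arange(.15,.6,.05):
    print(round(x,2),[round(float(Z[(abs(X-x)<.025)&(abs(Y-y)<.025)].max(initial=-1)),2) for y in np.arange(.1,.66,.05)])
for x in np.arange(.4,.75,.05):
    print("R",round(x,2),[round(float(Z[(abs(X-x)<.025)&(abs(Y-y)<.025)].max(initial=-1)),2) for y in np.arange(-.35,.26,.05)])
rows([(.3,.36,.24,10),(.492,.227,.235,-24)])
E
```

```text
0.15 [0.0, 0.0, -0.75, -0.84, -0.84, -0.83, -0.83, -0.84, 0.32, 0.32, -0.84, -0.84]
0.2 [-0.84, -0.84, -0.84, -0.84, -0.84, -0.84, -0.84, -0.84, 0.33, 0.33, -0.84, -0.84]
0.25 [-1.0, -1.0, -1.0, -1.0, -1.0, -1.0, -1.0, -1.0, -1.0, -1.0, -1.0, -1.0]
0.3 [0.0, 0.0, 0.0, 0.0, 0.0, 0.0, 0.0, 0.0, 0.01, 0.0, 0.0, 0.0]
0.35 [0.0, 0.01, 0.13, 0.13, 0.0, 0.0, 0.17, 0.17, 0.17, 0.17, 0.17, 0.0]
0.4 [0.0, 0.06, 0.13, 0.13, 0.0, 0.01, 0.17, 0.12, 0.12, 0.12, 0.17, -1.0]
0.45 [0.09, 0.12, 0.09, 0.09, 0.0, 0.0, 0.17, 0.12, 0.12, 0.12, 0.16, -1.0]
0.5 [0.09, 0.13, 0.14, 0.14, 0.13, 0.13, 0.17, 0.12, 0.12, 0.12, 0.16, -1.0]
0.55 [0.0, 0.01, 0.05, 0.08, 0.0, 0.04, 0.16, 0.2, 0.2, 0.2, 0.16, -1.0]
R 0.4 [0.01, 0.01, 0.0, 0.0, 0.01, 0.01, 0.04, 0.04, 1.14, 0.0, 0.06, 0.13, 0.13]
R 0.45 [0.0, 0.07, 0.09, 0.09, 0.09, 0.0, 0.04, 0.04, 0.0, 0.09, 0.12, 0.09, 0.09]
R 0.5 [0.01, 0.1, 0.09, 0.1, 0.1, 0.01, 0.08, 0.08, 0.0, 0.09, 0.13, 0.14, 0.14]
R 0.55 [0.0, 0.1, 0.1, 0.1, 0.1, 0.0, 0.1, 0.1, 0.0, 0.0, 0.01, 0.05, 0.08]
R 0.6 [0.0, 0.09, 0.1, 0.1, 0.1, 0.09, 0.1, 0.1, 0.0, 0.01, 0.05, 0.05, 0.05]
R 0.65 [0.01, 0.01, 0.1, 0.1, 0.1, 0.09, 0.04, 0.05, 0.02, 0.02, 0.05, 0.05, 0.05]
R 0.7 [0.0, 0.0, 0.09, 0.08, 0.01, 0.0, 0.06, 0.08, 0.02, 0.02, 0.05, 0.06, 0.02]
(0.3, 0.36, 0.24, np.float64(10.0)) [-0.1898  0.1738 -0.0087] [-0.   -0.   61.96]
(0.492, 0.227, 0.235, np.float64(-24.0)) [-0.2569  0.3976 -0.0037] [-1.000e-02 -0.000e+00  9.596e+01]
```

{"name": "servo_tool", "arguments": {
  "motion": [
    [0.55,-0.05,0.045,-0.01,0,0,10],
    [0.55,-0.1,0.09,-0.01,0,0,20],
    [0.55,-0.15,0.135,-0.01,0,0,30],
    [0.55,-0.18,0.185,-0.01,0,0,40],
    [0.55,-0.2,0.24,-0.01,0,0,50],
    [0.55,-0.22,0.295,-0.005,0,0,60],
    [0.55,-0.24,0.345,-0.005,0,0,70],
    [0.55,-0.257,0.397,-0.004,0,0,80],
    [0.55,-0.257,0.397,-0.004,0,0,90],
    [0.55,-0.257,0.397,-0.004,0,0,96],
    [0.55,-0.257,0.397,-0.004,0,0,96],
    [0.55,-0.257,0.397,-0.004,0,0,96]
  ]
}}

```text
clock: 2.25
position: [0.4913, 0.2271, 0.2354]
ee_rot: [0.978, -0.207, 0.0, -0.0]
ft_force: [0.2, 0.1, -0.5]
grip_width: 0.546
```

```bash
cat >> h.py <<'E'
def wristcloud(d):
    i=eyes.camera_info("wrist");K=np.array(i["intrinsics"]);v,u=np.indices(d.shape)
    x=(u-K[0,2])/K[0,0];y=(v-K[1,2])/K[1,1];r=np.hypot(x,y)+1e-9;t=np.tan(r)/r
    P=np.stack([x*t*d,y*t*d,d,np.ones_like(d)],-1)
    return (P@(T()@np.array(i["tool_from_camera"])).T)[...,:3]
E
python3 - <<'E'
from h import *
M=T();print(monitor.get_obs()["clock"],M.round(3).tolist())
p,d=eyes.camera("wrist");cv2.imwrite("pics/w1.png",p);np.savez("pics/w1.npz",p=p,d=d)
P=wristcloud(d);X,Y,Z=P[...,0],P[...,1],P[...,2]
for zmin in (.125,.132,.137):
    m=(abs(X-.492)<.025)&(abs(Y-.227)<.025)&(Z>zmin)&(d>0)
    q=P[m]; print(m.sum(),cv2.minAreaRect((q[:,:2]*1000).astype(np.float32)),q[:,2].max(),np.median(q[:,2]))
E
```

```text
2.25 [[0.914, -0.405, 0.0, 0.491], [-0.405, -0.914, 0.0, 0.227], [-0.0, -0.0, -1.0, 0.235], [0.0, 0.0, 0.0, 1.0]]
26040 ((490.4573059082031, 234.0723876953125), (32.48171615600586, 57.692100524902344), 62.721492767333984) 0.34067430663394743 0.3223950284588023
25979 ((490.4573059082031, 234.0723876953125), (32.48171615600586, 57.692100524902344), 62.721492767333984) 0.34067430663394743 0.3224600820467773
25911 ((490.4573059082031, 234.0723876953125), (32.48171615600586, 57.692100524902344), 62.721492767333984) 0.34067430663394743 0.32251836256423216
```

View pics/w1.png

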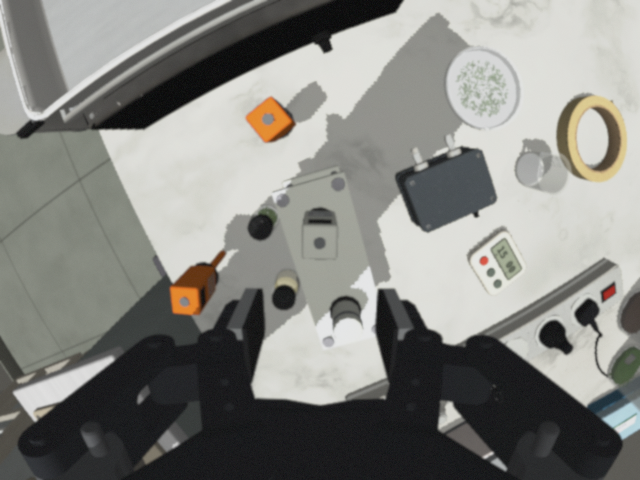

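The wrist view shows the square head at about (319,240), nearly parallel to the jaws. The short probe is at (346,315), and the vials at (262,222) and (286,288) are clear of the fingers.

Run:
```python
from h import *
z=np.load("pics/w1.npz");p,d=z["p"],z["d"]
P=wristcloud(d);X,Y,Z=P[...,0],P[...,1],P[...,2]
for zmin in (.13,.136,.139):
    m=(abs(X-.492)<.025)&(abs(Y-.227)<.025)&(Z>zmin)&(Z<.17)&(d>0)
    q=P[m]; r=cv2.minAreaRect((q[:,:2]*1000).astype(np.float32));v,u=np.nonzero(m)
    print(m.sum(),r,np.percentile(q[:,2],[5,50,95]),u.min(),u.max(),v.min(),v.max())
rows([(.492,.227,.12,-24)])
```

```text
1344 ((491.7965087890625, 228.99659729003906), (23.891963958740234, 23.661964416503906), 65.85266876220703) [0.13625084 0.14177844 0.1431233 ] 302 337 221 258
1279 ((491.7965087890625, 228.99659729003906), (23.891963958740234, 23.661964416503906), 65.85266876220703) [0.13984204 0.1418178  0.14313242] 302 337 222 258
1242 ((491.7331848144531, 228.81202697753906), (23.514875411987305, 23.659635543823242), 65.75163269042969) [0.14032054 0.14185075 0.14315608] 302 337 224 258
(0.492, 0.227, 0.12, np.float64(-24.0)) [ 7.000e-04 -1.000e-04  1.154e-01] [-0.02 -0.    0.1 ]
```

{"name": "servo_tool", "arguments": {
  "motion": [
    [0.55,0,-0.002,0.04,0,0,0],
    [0.55,0,-0.002,0.08,0,0,0],
    [0.55,0,-0.002,0.11,0,0,0],
    [0.55,0,-0.002,0.135,0,0,0],
    [0.55,0,-0.002,0.135,0,0,0],
    [0.2,0,-0.002,0.135,0,0,0],
    [0.2,0,-0.002,0.135,0,0,0],
    [0.15,0,-0.002,0.135,0,0,0],
    [0.15,0,-0.002,0.135,0,0,0],
    [0.15,0,-0.002,0.135,0,0,0]
  ],
  "grip_force": 50
}}

```text
clock: 3.55
position: [0.4927, 0.2292, 0.1008]
ee_rot: [0.978, -0.208, 0.001, -0.001]
ft_force: [1.7, 0.7, 3.5]
grip_width: 0.274
```

{"name": "servo_tool", "arguments": {
  "motion": [
    [0.15,0,0,-0.01,0,0,0],
    [0.15,0,0,-0.025,0,0,0],
    [0.15,0,0,-0.05,0,0,0],
    [0.15,0,0,-0.08,0,0,0],
    [0.15,0,0,-0.11,0,0,0],
    [0.15,0,0,-0.125,0,0,0],
    [0.15,0,0,-0.125,0,0,0]
  ]
}}

```text
clock: 4.42
position: [0.4925, 0.2289, 0.2261]
ee_rot: [0.978, -0.208, 0.0, -0.001]
ft_force: [-0.5, -0.0, -1.8]
grip_width: 0.276
```

Run:
```python
from h import *
o=monitor.get_obs();print(o["clock"],o["position"],o["ft_force"],o["grip_width"])
# approach so the wrist camera sees the slot: target TCP just short of slot middle
rows([(.5,.1,.235,-10),(.54,-.06,.235,11),(.5775,-.2024,.235,11)])
```

```text
4.425 [0.49247796 0.22892118 0.22610032] [-0.51492733 -0.03614421 -1.79731778] 0.2761218098385684
(0.5, 0.1, 0.235, np.float64(-10.0)) [ 0.0594  0.1147 -0.009 ] [ -0.07  -0.04 -14.04]
(0.54, -0.06, 0.235, np.float64(11.0)) [ 0.1611  0.2445 -0.0091] [ -0.06  -0.05 -35.04]
(0.5775, -0.2024, 0.235, np.float64(11.0)) [ 0.2534  0.3593 -0.0092] [ -0.06  -0.05 -35.04]
```

{"name": "servo_tool", "arguments": {
  "motion": [
    [0.15,0.012,0.018,-0.01,0,0,0],
    [0.15,0.04,0.055,-0.01,0,0,-3],
    [0.15,0.07,0.1,-0.01,0,0,-8],
    [0.15,0.105,0.15,-0.01,0,0,-13],
    [0.15,0.14,0.2,-0.01,0,0,-19],
    [0.15,0.175,0.25,-0.01,0,0,-25],
    [0.15,0.21,0.3,-0.01,0,0,-30],
    [0.15,0.24,0.342,-0.01,0,0,-33],
    [0.15,0.265,0.376,-0.01,0,0,-35],
    [0.15,0.276,0.392,-0.01,0,0,-35],
    [0.15,0.279,0.396,-0.01,0,0,-35],
    [0.15,0.279,0.396,-0.01,0,0,-35],
    [0.15,0.279,0.396,-0.01,0,0,-35]
  ]
}}

```text
clock: 6.05
position: [0.586, -0.2448, 0.2353]
ee_rot: [0.995, 0.097, 0.0, -0.0]
ft_force: [0.3, -0.1, -0.8]
grip_width: 0.273
```

Run:
```python
from h import *
o=monitor.get_obs();print(o["clock"],o["position"],o["ft_force"],o["grip_width"],o["joint_pos"])
p,d=eyes.camera("wrist");cv2.imwrite("pics/w2.png",p);np.savez("pics/w2.npz",p=p,d=d,T=T())
for t in ("slot_middle","probe_tip"):
    for r in models.boxes_of("wrist",t)[:2]:
        q=np.array(eyes.camera_info("wrist")["tool_from_camera"])@np.r_[r["point"],1]
        print(t,r["confidence"],"tool",q.round(4),"world",(T()@q).round(4))
```

```text
6.05 [ 0.58604169 -0.244765    0.23529888] [ 0.28681966 -0.05479501 -0.80856136] 0.2725495567130853 [-0.16718194  0.39998246  0.66013691  1.45718454 -0.24719737  1.36855908
  0.69764004]
slot_middle 0.92 tool [-0.01   -0.0458  0.1466  1.    ] world [ 0.5674 -0.2021  0.0889  1.    ]
probe_tip 0.74 tool [-0.0014 -0.0146 -0.0386  1.    ] world [ 0.5818 -0.2313  0.2741  1.    ]
```

View pics/w2.png

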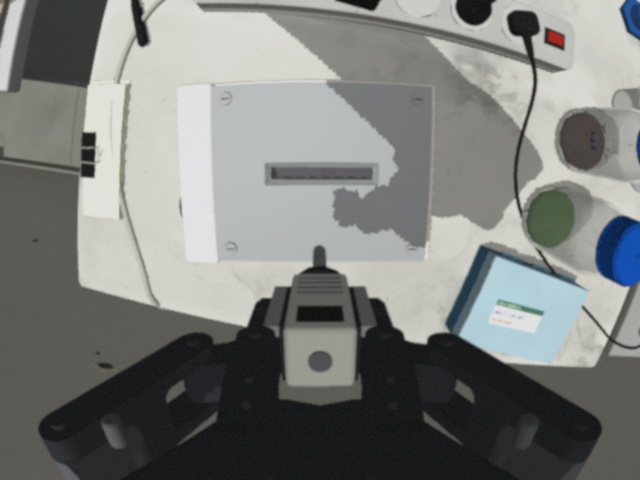

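The wrist view shows the slot (with its chamfer) over columns 265–378 and rows 163–185, parallel to the tool's x. The stem tip shows at about (319,247) below the held square head.

Run:
```python
from h import *
z=np.load("pics/w2.npz");p,d,M=z["p"],z["d"],z["T"]
i=eyes.camera_info("wrist");K=np.array(i["intrinsics"]);C=np.array(i["tool_from_camera"])
def plane(u,v,zw=.092):
    x=(u-K[0,2])/K[0,0];y=(v-K[1,2])/K[1,1];r=np.hypot(x,y);s=np.sin(r)/r
    D=M[:3,:3]@C[:3,:3]@np.array([x*s,y*s,np.cos(r)]);O=(M@C)[:3,3];return O+D*(zw-O[2])/D[2]
g=p.astype(int).sum(2)/3
for u in (285,300,320,340,360): print("col",u,g[156:194,u].astype(int).tolist())
print("row174",g[174,258:284].astype(int).tolist(),g[174,362:386].astype(int).tolist())
for uv in ((265,174),(378,174),(321.5,163),(321.5,185)):
    w=plane(*uv); print(uv,w.round(4),"tool",(M[:3,:3].T@(w-M[:3,3])).round(4))
# project expected tip
for t in ([0,0,.086],[0,0,.082]):
    c=np.linalg.inv(C)@np.r_[t,1];th=np.arctan2(np.hypot(c[0],c[1]),c[2]);a=np.arctan2(c[1],c[0])
    print("tip px",K[0,2]+K[0,0]*th*np.cos(a),K[1,2]+K[1,1]*th*np.sin(a))
print("stem rows", [ (v,g[v,308:332].astype(int).tolist()) for v in (244,247,250,254,260,266)])
```

```text
col 285 [187, 188, 187, 188, 185, 178, 162, 146, 139, 138, 130, 116, 102, 97, 96, 98, 96, 98, 95, 87, 77, 72, 89, 116, 135, 141, 142, 140, 145, 163, 179, 184, 186, 185, 185, 186, 186, 186]
col 300 [188, 188, 188, 187, 186, 177, 158, 143, 139, 137, 126, 113, 100, 96, 96, 97, 98, 97, 95, 93, 84, 75, 83, 107, 132, 140, 142, 143, 153, 169, 180, 186, 185, 186, 186, 185, 184, 184]
col 320 [186, 187, 187, 185, 184, 176, 155, 142, 140, 139, 138, 119, 102, 96, 94, 96, 96, 96, 97, 93, 94, 89, 91, 111, 133, 140, 141, 143, 152, 170, 181, 185, 184, 183, 183, 184, 183, 183]
col 340 [186, 185, 185, 185, 183, 176, 156, 145, 141, 141, 136, 122, 103, 96, 94, 94, 96, 96, 95, 93, 85, 77, 82, 108, 131, 140, 140, 138, 148, 166, 176, 173, 154, 129, 118, 115, 115, 116]
col 360 [185, 185, 184, 183, 182, 180, 164, 150, 141, 137, 135, 119, 103, 95, 93, 93, 94, 96, 95, 92, 88, 84, 85, 107, 132, 142, 143, 143, 149, 164, 177, 182, 181, 182, 182, 183, 179, 178]
row174 [187, 187, 188, 189, 187, 184, 168, 150, 135, 130, 128, 125, 112, 85, 66, 64, 64, 64, 73, 86, 94, 96, 98, 97, 98, 94] [95, 94, 95, 95, 95, 94, 95, 9
[... 476 characters left out ...]
, 181, 180, 181, 180, 177, 172, 167, 161, 159, 160, 165, 172, 176, 179, 178, 179, 180, 180, 180, 179, 179]), (247, [180, 180, 180, 181, 176, 166, 143, 112, 87, 74, 71, 71, 70, 77, 91, 118, 146, 167, 177, 179, 179, 181, 179, 180]), (250, [181, 180, 180, 176, 163, 133, 95, 73, 65, 66, 68, 66, 66, 67, 67, 72, 93, 131, 164, 178, 178, 179, 179, 180]), (254, [179, 181, 180, 173, 153, 117, 84, 69, 66, 67, 66, 65, 65, 65, 65, 71, 84, 116, 151, 173, 179, 180, 179, 180]), (260, [183, 184, 183, 175, 149, 109, 75, 68, 66, 66, 67, 67, 66, 66, 65, 69, 80, 103, 142, 172, 183, 184, 183, 184]), (266, [181, 171, 166, 156, 129, 88, 56, 46, 44, 43, 39, 40, 40, 33, 37, 37, 46, 72, 116, 158, 177, 184, 192, 199])]
```

{"name": "servo_tool", "arguments": {
  "motion": [
    [0.15,-0.01,-0.014,0.01,0,0,0],
    [0.15,-0.025,-0.034,0.03,0,0,0],
    [0.15,-0.031,-0.042,0.042,0,0,0],
    [0.15,-0.031,-0.042,0.045,0,0,0],
    [0.15,-0.031,-0.042,0.045,0,0,0],
    [0.15,-0.031,-0.042,0.045,0,0,0]
  ]
}}

```text
clock: 6.95
position: [0.5478, -0.2116, 0.1908]
ee_rot: [0.995, 0.095, 0.0, 0.0]
ft_force: [-0.3, -0.6, -0.8]
grip_width: 0.274
```

Run:
```python
from h import *
o=monitor.get_obs();print(o["clock"],o["position"],o["ft_force"],o["grip_width"])
p,d=eyes.camera("wrist");np.savez("pics/w3.npz",p=p,d=d,T=T())
cv2.imwrite("pics/w3.png",cv2.resize(p[180:310,240:440],None,fx=4,fy=4,interpolation=cv2.INTER_CUBIC))
p,d=eyes.camera("scene");cv2.imwrite("pics/s3.png",p)
```

```text
6.95 [ 0.54783438 -0.21162408  0.19084332] [-0.29523165 -0.57534247 -0.83547938] 0.27360734718677443
```

View pics/w3.png

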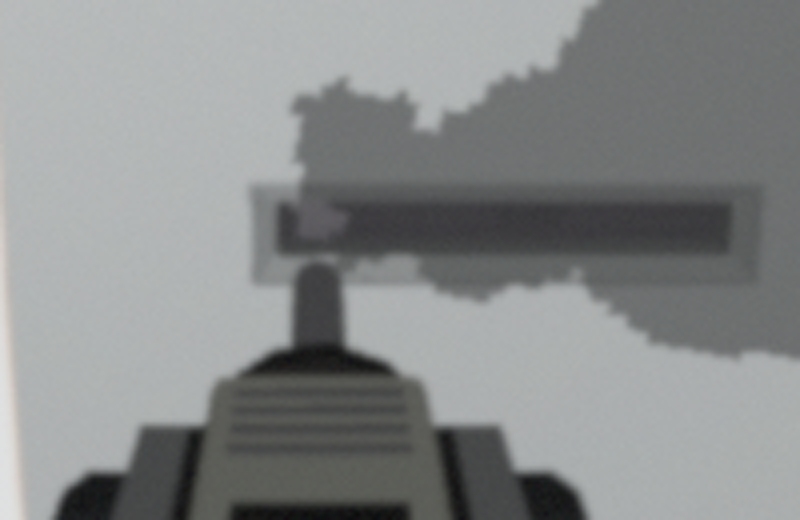

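The crop shows the tip's dome at crop (318,262), full picture (319.5,245.5), beside the left end of the slot. The slot's outer edges are at crop rows 185 and 285. Next I'll get the tip offset numerically.

Run:
```python
from h import *
o=monitor.get_obs();print(o["position"])
z=np.load("pics/w3.npz");p,d,M=z["p"],z["d"],z["T"]
i=eyes.camera_info("wrist");K=np.array(i["intrinsics"]);C=np.array(i["tool_from_camera"])
P=wristcloud(d);L=(P-M[:3,3])@M[:3,:3]
for v in range(246,264,2):
    q=L[v,315:324]; w=np.median(q,0); print(v,"stem tool",w.round(4), "minmax z",q[:,2].min().round(3),q[:,2].max().round(3))
def plane(u,v,zw=.092):
    x=(u-K[0,2])/K[0,0];y=(v-K[1,2])/K[1,1];r=np.hypot(x,y);s=np.sin(r)/r
    D=M[:3,:3]@C[:3,:3]@np.array([x*s,y*s,np.cos(r)]);O=(M@C)[:3,3];W=O+D*(zw-O[2])/D[2];return M[:3,:3].T@(W-M[:3,3])
g=p.astype(int).sum(2)/3
for u in (345,360,380,400,410): print(u,g[220:258,u].astype(int).tolist())
print(g[239,296:316].astype(int).tolist(),g[239,415:436].astype(int).tolist())
for uv in ((302.8,239),(430.3,239),(340,226.3),(400,226.3),(340,251.3)): print(uv,plane(*uv).round(4))
print("cover z",np.median(P[200:220,300:380,2]))
```

```text
[ 0.54763667 -0.21155595  0.19063485]
246 stem tool [-0.0008 -0.0023  0.0821] minmax z 0.08 0.101
248 stem tool [-0.0008 -0.0025  0.0772] minmax z 0.076 0.08
250 stem tool [-0.0008 -0.0029  0.0718] minmax z 0.071 0.075
252 stem tool [-0.0008 -0.0024  0.0694] minmax z 0.067 0.073
254 stem tool [-0.0008 -0.0024  0.0652] minmax z 0.064 0.067
256 stem tool [-0.0008 -0.0027  0.0607] minmax z 0.059 0.064
258 stem tool [-0.0008 -0.0028  0.0567] minmax z 0.056 0.059
260 stem tool [-0.0008 -0.0026  0.0539] minmax z 0.052 0.055
262 stem tool [-0.0008 -0.0026  0.0503] minmax z 0.049 0.052
345 [113, 112, 112, 112, 109, 105, 98, 92, 89, 85, 76, 66, 62, 60, 61, 62, 61, 61, 60, 62, 66, 69, 73, 82, 100, 109, 108, 105, 112, 121, 136, 155, 169, 175, 176, 175, 176, 176]
360 [113, 112, 113, 110, 110, 106, 97, 92, 89, 83, 74, 65, 60, 60, 62, 60, 61, 61, 63, 63, 66, 66, 68, 82, 93, 99, 100, 100, 98, 99, 97, 103, 109, 113, 119, 142, 163, 174]
380 [112, 112, 113, 112, 111, 104, 97, 92, 88, 86, 77, 65, 59, 58, 61, 61, 61, 59, 60, 62, 66, 69, 72, 82, 94, 99, 101, 98, 101, 107, 126, 154, 168, 175, 175, 176, 176, 175]
400 [113, 112, 112, 112, 111, 105, 98, 92, 87, 85, 74, 65, 60, 60, 61, 61, 61, 58, 59, 64, 64, 67, 72, 81, 94, 98, 100, 100, 98, 99, 98, 104, 109, 110, 110, 111, 111, 112]
410 [111, 112, 111, 111, 110, 107, 99, 92, 91, 84, 76, 66, 61, 57, 61, 62, 60, 59, 60, 63, 65, 67, 72, 81, 92, 98, 99, 100, 98, 98, 99, 103, 109, 111, 110, 109, 111, 110]
[178, 178, 178, 179, 178, 175, 163, 144, 131, 127, 126, 122, 109, 88, 71, 64, 64, 69, 69, 76] [61, 61, 62, 62, 61, 61, 68, 79, 85, 92, 93, 93, 92, 93, 95, 102, 109, 111, 110, 112, 110]
(302.8, 239) [-0.0117 -0.0022  0.0987]
(430.3, 239) [ 0.0767 -0.0022  0.0988]
(340, 226.3) [ 0.0133 -0.011   0.0988]
(400, 226.3) [ 0.0543 -0.0112  0.0988]
(340, 251.3) [0.0136 0.0065 0.0988]
cover z 0.09219508663329552
```

{"name": "servo_tool", "arguments": {
  "motion": [
    [0.15,0.001,-0.0037,0,0,0,0],
    [0.15,0.001,-0.0037,0.005,0,0,0],
    [0.15,0.001,-0.0037,0.01,0,0,0],
    [0.15,0.001,-0.0037,0.014,0,0,0],
    [0.15,0.001,-0.0037,0.016,0,0,0],
    [0.15,0.001,-0.0037,0.018,0,0,0],
    [0.15,0.001,-0.0037,0.018,0,0,0]
  ]
}}

```text
clock: 7.92
position: [0.5476, -0.2073, 0.1722]
ee_rot: [0.995, 0.096, -0.0, -0.0]
ft_force: [0.3, -0.2, -0.9]
grip_width: 0.28
```

{"name": "servo_tool", "arguments": {
  "motion": [
    [0.15,0,0,0.0015,0,0,0],
    [0.15,0,0,0.003,0,0,0],
    [0.15,0,0,0.0045,0,0,0],
    [0.15,0,0,0.005,0,0,0]
  ]
}}

```text
clock: 8.43
position: [0.5476, -0.2072, 0.1672]
ee_rot: [0.995, 0.096, -0.0, -0.0]
ft_force: [0.7, 0.4, -1.8]
grip_width: 0.275
```

{"name": "servo_tool", "arguments": {
  "motion": [
    [0.15,0,0,0.001,0,0,0],
    [0.15,0,0,0.002,0,0,0],
    [0.15,0,0,0.002,0,0,0]
  ]
}}

```text
clock: 8.8
position: [0.5476, -0.2073, 0.1653]
ee_rot: [0.995, 0.096, 0.0, -0.0]
ft_force: [0.1, -0.8, -1.0]
grip_width: 0.27
```

{"name": "servo_tool", "arguments": {
  "motion": [
    [0.15,0,0,0.0007,0,0,0],
    [0.15,0,0,0.0014,0,0,0],
    [0.15,0,0,0.0014,0,0,0]
  ]
}}

```text
clock: 9.18
position: [0.548, -0.2075, 0.1647]
ee_rot: [0.995, 0.095, 0.001, 0.0]
ft_force: [-0.5, 1.2, 5.6]
grip_width: 0.278
```

{"name": "servo_tool", "arguments": {
  "motion": [
    [0.15,0,0,-0.0003,0,0,0],
    [0.15,0.002,0,-0.0003,0,0,0],
    [0.15,0.004,0,-0.0003,0,0,0],
    [0.15,0.004,0,-0.0003,0,0,0]
  ]
}}

```text
clock: 9.68
position: [0.5522, -0.2068, 0.1648]
ee_rot: [0.995, 0.095, 0.001, 0.0]
ft_force: [0.4, -0.6, 5.0]
grip_width: 0.273
```

{"name": "servo_tool", "arguments": {
  "motion": [
    [0.15,0.002,0,-0.0002,0,0,0],
    [0.15,0.004,0,-0.0002,0,0,0],
    [0.15,0.004,0,-0.0002,0,0,0]
  ]
}}

```text
clock: 10.05
position: [0.5561, -0.206, 0.1648]
ee_rot: [0.995, 0.096, 0.001, 0.0]
ft_force: [0.6, -0.2, 4.0]
grip_width: 0.275
```

{"name": "servo_tool", "arguments": {
  "motion": [
    [0.15,0.0015,0,0,0,0,0],
    [0.15,0.003,0,0,0,0,0],
    [0.15,0.003,0,0,0,0,0]
  ]
}}

```text
clock: 10.42
position: [0.5588, -0.2054, 0.1648]
ee_rot: [0.995, 0.095, 0.0, 0.0]
ft_force: [0.6, -0.4, 5.1]
grip_width: 0.271
```

{"name": "servo_tool", "arguments": {
  "motion": [
    [0.15,0.0015,0,-0.0002,0,0,0],
    [0.15,0.003,0,-0.0002,0,0,0],
    [0.15,0.003,0,-0.0002,0,0,0]
  ]
}}

```text
clock: 10.8
position: [0.5617, -0.2047, 0.1648]
ee_rot: [0.995, 0.096, 0.0, 0.0]
ft_force: [0.4, -0.3, 4.4]
grip_width: 0.277
```

{"name": "servo_tool", "arguments": {
  "motion": [
    [0.15,0.0015,0,0,0,0,0],
    [0.15,0.003,0,0,0,0,0],
    [0.15,0.003,0,0,0,0,0]
  ]
}}

```text
clock: 11.18
position: [0.5646, -0.2042, 0.1648]
ee_rot: [0.995, 0.096, 0.0, 0.0]
ft_force: [-0.9, -0.3, 5.6]
grip_width: 0.28
```

{"name": "servo_tool", "arguments": {
  "motion": [
    [0.15,0.0015,0,0,0,0,0],
    [0.15,0.003,0,0,0,0,0],
    [0.15,0.003,0,0,0,0,0]
  ]
}}

```text
clock: 11.55
position: [0.5675, -0.2036, 0.1648]
ee_rot: [0.995, 0.096, 0.0, 0.0]
ft_force: [-0.5, -0.9, 4.6]
grip_width: 0.275
```

{"name": "servo_tool", "arguments": {
  "motion": [
    [0.15,0.0015,0,0,0,0,0],
    [0.15,0.003,0,0,0,0,0],
    [0.15,0.003,0,0,0,0,0]
  ]
}}

```text
clock: 11.92
position: [0.5705, -0.203, 0.1648]
ee_rot: [0.995, 0.096, 0.0, 0.0]
ft_force: [0.3, -0.3, 4.7]
grip_width: 0.276
```

{"name": "servo_tool", "arguments": {
  "motion": [
    [0.15,0.0015,0,0,0,0,0],
    [0.15,0.003,0,0,0,0,0],
    [0.15,0.003,0,0,0,0,0]
  ]
}}

```text
clock: 12.3
position: [0.5734, -0.2024, 0.1648]
ee_rot: [0.995, 0.096, 0.0, 0.0]
ft_force: [0.5, -0.3, 4.8]
grip_width: 0.273
```

{"name": "servo_tool", "arguments": {
  "motion": [
    [0.15,0.0015,0,0,0,0,0],
    [0.15,0.003,0,0,0,0,0],
    [0.15,0.003,0,0,0,0,0]
  ]
}}

```text
clock: 12.68
position: [0.5764, -0.2019, 0.1648]
ee_rot: [0.995, 0.096, 0.0, 0.0]
ft_force: [0.9, 0.2, 5.6]
grip_width: 0.274
```

{"name": "servo_tool", "arguments": {
  "motion": [
    [0.15,0.0015,0,0,0,0,0],
    [0.15,0.003,0,0,0,0,0],
    [0.15,0.003,0,0,0,0,0]
  ]
}}

```text
clock: 13.05
position: [0.5795, -0.2009, 0.1645]
ee_rot: [0.995, 0.096, 0.0, -0.0]
ft_force: [3.3, 0.5, 1.8]
grip_width: 0.274
```

{"name": "servo_tool", "arguments": {
  "motion": [
    [0.15,0.0015,0,0,0,0,0],
    [0.15,0.003,0,0,0,0,0],
    [0.15,0.003,0,0,0,0,0]
  ]
}}

```text
clock: 13.42
position: [0.5817, -0.2005, 0.1641]
ee_rot: [0.995, 0.096, -0.001, -0.0]
ft_force: [-0.1, 1.0, -0.4]
grip_width: 0.272
```

{"name": "servo_tool", "arguments": {
  "motion": [
    [0.15,0,0,0.0005,0,0,0],
    [0.15,0,0,0.001,0,0,0],
    [0.15,0,0,0.0015,0,0,0],
    [0.15,0,0,0.0015,0,0,0]
  ]
}}

```text
clock: 13.92
position: [0.582, -0.2006, 0.1631]
ee_rot: [0.995, 0.096, 0.0, -0.0]
ft_force: [0.7, -0.4, -0.1]
grip_width: 0.274
```

{"name": "servo_tool", "arguments": {
  "motion": [
    [0.15,0,0,0.001,0,0,0],
    [0.15,0,0,0.002,0,0,0],
    [0.15,0,0,0.003,0,0,0],
    [0.15,0,0,0.003,0,0,0]
  ]
}}

```text
clock: 14.42
position: [0.5822, -0.2005, 0.1601]
ee_rot: [0.995, 0.096, 0.0, -0.0]
ft_force: [2.0, -0.3, -1.8]
grip_width: 0.273
```

{"name": "servo_tool", "arguments": {
  "motion": [
    [0.15,0.0008,0,0,0,0,0],
    [0.15,0.0008,0,0.002,0,0,0],
    [0.15,0.0008,0,0.004,0,0,0],
    [0.15,0.0008,0,0.006,0,0,0],
    [0.15,0.0008,0,0.006,0,0,0]
  ]
}}

```text
clock: 15.05
position: [0.5826, -0.2005, 0.1538]
ee_rot: [0.995, 0.096, -0.0, -0.0]
ft_force: [1.5, 0.1, -1.1]
grip_width: 0.27
```

{"name": "servo_tool", "arguments": {
  "motion": [
    [0.15,0.0005,0,0.002,0,0,0],
    [0.15,0.0005,0,0.005,0,0,0],
    [0.15,0.0005,0,0.008,0,0,0],
    [0.15,0.0005,0,0.011,0,0,0],
    [0.15,0.0005,0,0.014,0,0,0],
    [0.15,0.0005,0,0.014,0,0,0]
  ]
}}

```text
clock: 15.8
position: [0.5831, -0.2003, 0.1398]
ee_rot: [0.995, 0.096, -0.0, -0.0]
ft_force: [-1.0, 0.5, -0.6]
grip_width: 0.275
```

{"name": "servo_tool", "arguments": {
  "motion": [
    [0.15,0,0,0.003,0,0,0],
    [0.15,0,0,0.006,0,0,0],
    [0.15,0,0,0.009,0,0,0],
    [0.15,0,0,0.012,0,0,0],
    [0.15,0,0,0.015,0,0,0],
    [0.15,0,0,0.015,0,0,0]
  ]
}}

```text
clock: 16.55
position: [0.5831, -0.2003, 0.1248]
ee_rot: [0.995, 0.096, -0.0, -0.0]
ft_force: [0.1, 0.3, -1.0]
grip_width: 0.272
```

{"name": "servo_tool", "arguments": {
  "motion": [
    [0.15,0,0,0.003,0,0,0],
    [0.15,0,0,0.006,0,0,0],
    [0.15,0,0,0.009,0,0,0],
    [0.15,0,0,0.011,0,0,0],
    [0.15,0,0,0.011,0,0,0]
  ]
}}

```text
clock: 17.18
position: [0.5831, -0.2004, 0.1139]
ee_rot: [0.995, 0.096, -0.0, -0.0]
ft_force: [-0.3, -0.4, -1.3]
grip_width: 0.275
```

{"name": "servo_tool", "arguments": {
  "motion": [
    [0.15,0,0,0.001,0,0,0],
    [0.15,0,0,0.002,0,0,0],
    [0.15,0,0,0.003,0,0,0],
    [0.15,0,0,0.004,0,0,0],
    [0.15,0,0,0.004,0,0,0]
  ]
}}

```text
clock: 17.8
position: [0.5832, -0.2004, 0.11]
ee_rot: [0.995, 0.096, -0.0, -0.0]
ft_force: [-0.3, -0.1, -0.3]
grip_width: 0.273
```

{"name": "servo_tool", "arguments": {
  "motion": [
    [0.15,0,0,0.0005,0,0,0],
    [0.15,0,0,0.001,0,0,0],
    [0.15,0,0,0.001,0,0,0]
  ]
}}

```text
clock: 18.18
position: [0.5832, -0.2004, 0.1091]
ee_rot: [0.995, 0.096, 0.0, -0.0]
ft_force: [-0.1, 0.1, 0.3]
grip_width: 0.274
```

{"name": "servo_tool", "arguments": {
  "motion": [
    [0.15,0,0,0.0003,0,0,0],
    [0.15,0,0,0.0006,0,0,0],
    [0.15,0,0,0.0006,0,0,0]
  ]
}}

```text
clock: 18.55
position: [0.5833, -0.2004, 0.1086]
ee_rot: [0.995, 0.096, 0.0, -0.0]
ft_force: [-0.6, -0.4, 1.8]
grip_width: 0.273
```

{"name": "servo_tool", "arguments": {
  "motion": [
    [0.15,0,0,0.0003,0,0,0],
    [0.15,0,0,0.0006,0,0,0],
    [0.15,0,0,0.0006,0,0,0]
  ]
}}

```text
clock: 18.92
position: [0.5833, -0.2004, 0.108]
ee_rot: [0.995, 0.096, 0.0, -0.0]
ft_force: [0.1, 0.9, 2.5]
grip_width: 0.274
```

{"name": "servo_tool", "arguments": {
  "motion": [
    [0.15,0,0,-0.0005,0,0,0],
    [0.15,0,0,-0.0005,0,0,0],
    [0.33,0,0,-0.0005,0,0,0],
    [0.4,0,0,-0.0005,0,0,0],
    [0.55,0,0,-0.0005,0,0,0],
    [0.6,0,0,-0.0005,0,0,0],
    [0.6,0,0,-0.0005,0,0,0]
  ]
}}

```text
clock: 19.8
position: [0.5832, -0.2004, 0.1084]
ee_rot: [0.995, 0.096, 0.0, -0.0]
ft_force: [-0.7, 0.5, 0.7]
grip_width: 0.601
```

{"name": "servo_tool", "arguments": {
  "motion": [
    [0.6,0,0,-0.01,0,0,0],
    [0.6,0,0,-0.03,0,0,0],
    [0.6,0,0,-0.07,0,0,0],
    [0.6,0,0,-0.12,0,0,0],
    [0.6,0,0.03,-0.14,0,0,0],
    [0.6,0,0.045,-0.14,0,0,0],
    [0.6,0,0.045,-0.14,0,0,0]
  ]
}}

```text
clock: 20.68
position: [0.5911, -0.2456, 0.2476]
ee_rot: [0.996, 0.094, -0.001, -0.0]
ft_force: [0.4, 0.9, -0.6]
grip_width: 0.6
```

Run:
```python
from h import *
o=monitor.get_obs();print(o["clock"],o["position"],o["ft_force"],o["grip_width"])
p,d=eyes.camera("wrist");M=T();P=wristcloud(d);X,Y,Z=P[...,0],P[...,1],P[...,2]
m=(abs(X-.583)<.03)&(abs(Y+.2)<.03)&(Z>.135)&(Z<.17)&(d>0);q=P[m]
print("head",m.sum(),cv2.minAreaRect((q[:,:2]*1000).astype(np.float32)),np.percentile(q[:,2],[5,50,95]))
ps,ds=eyes.camera("scene");pt,dt=eyes.camera("top")
P=cloud("top",dt);X,Y,Z=P[...,0],P[...,1],P[...,2]
m=(abs(X-.583)<.03)&(abs(Y+.2)<.03)&(Z>.13)&(Z<.17);print("top head z",np.median(Z[m]) if m.any() else None)
a=cv2.resize(p[100:400,120:520],(600,450)); b=cv2.resize(ps[220:380,370:510],(525,600))[:450*600//600]
cv2.imwrite("pics/w4.png",p); cv2.imwrite("pics/s4.png",cv2.resize(ps[150:390,150:510],(800,533),interpolation=cv2.INTER_CUBIC))
```

```text
20.675 [ 0.59110936 -0.24558165  0.24759395] [ 0.37922847  0.87940554 -0.62200182] 0.5996239045291611
head 1343 ((583.0158081054688, -199.86888122558594), (23.728275299072266, 23.724163055419922), 11.21249771118164) [0.14695792 0.14856065 0.14998617]
top head z 0.1465259961658848
```

View pics/s4.png

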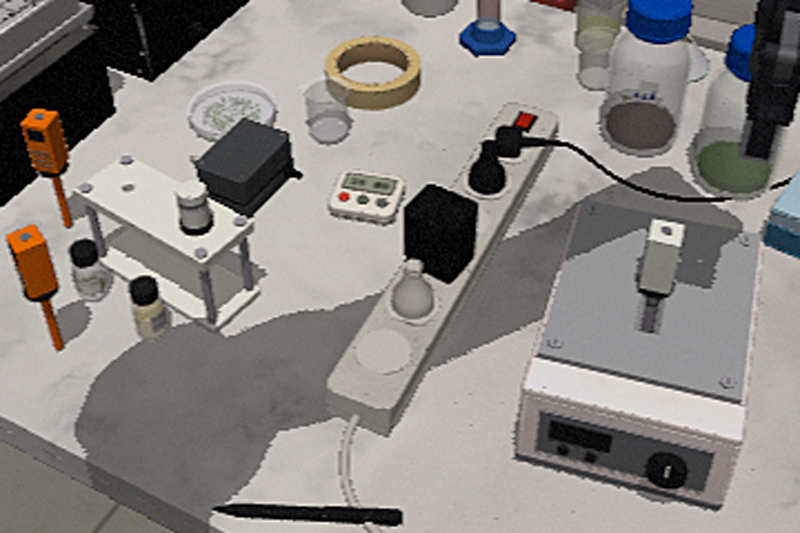

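View pics/w4.png

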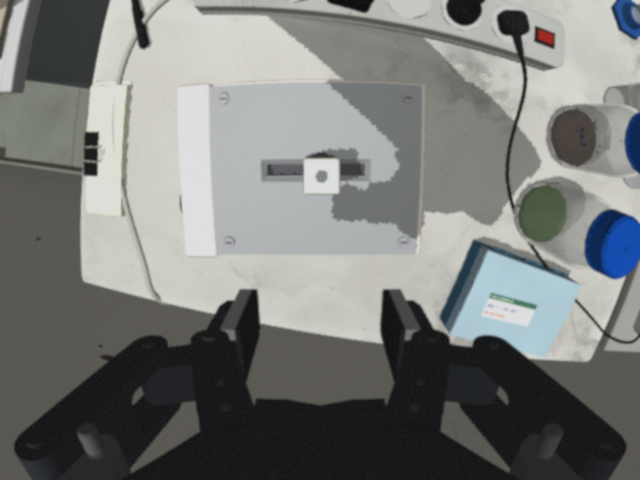

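The scene crop shows the white probe upright in the slot at (660,270). The rack's long-probe hole is empty, and the short probe, vials and orange probes are where they were. The wrist view shows the head at (321,177), clear of the open gripper.

```bash
python3 -c "
from h import *
print(ticket.hand_in())"
```

```text
the job is handed in; nothing more can be done
None
```

The white square-headed probe is in the well with its collar seated on the cover, and I have handed the job in at about 20.7 s of the 64 s allowed.

- **Finding the well:** I rested the tip on the block at about 5–6 N and slid it along the slot in small steps. The vertical force fell away and the tip dropped about 4–5 mm past the slot's middle.
- **Lowering:** It went down with side forces of 2 N or less. The collar met the cover and I pressed about 1 mm, about 3.5 N, before easing back and letting go.
- **Last checks:** The wrist camera puts the head's top at 148.6 mm. That is 56.6 mm above the 92 mm cover, against 56.9 mm above the rack plate at the start, so the collar is flush. The probe looks upright. The gripper is open and clear, and the short probe, vials and orange look-alikes look unmoved.
- **Disagreements:** The top camera read the head's top 2 mm lower, at 146.5 mm, which is within its calibration. Early on, the networks' slot positions were 1–6 cm short along the slot, so I used my own image measurements. No check failed.

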